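Shunt the blue-capped sample to the green-marked pocket

TASK

In the sliding sample tray, slide the white-capped carrier that stands at the green mark into the empty pocket, then slide the blue-capped carrier squarely into the green-marked pocket it has freed. Slide them one at a time without lifting them. Leave the other white carrier in its pocket and the things round the tray where they are.

Things in the scene. Friction and masses are not known exactly. Their poses are not given: they have to be found in the camera images.
- tray: Fixed square tray, 204x204 mm, turned up to 45 degrees either way: black slippery floor 5 mm thick with 2x2 pockets outlined in white (pitch 96 mm, no walls between them), aluminium rim 6 mm thick, its top 21 mm over the worktop. Inside 192x192 mm: a carrier has 6 mm of play each side. Two ears (40x34 mm, 12 mm high) outside the rim. Origin: centre of the underside.
- green_mark: Green round button, 29 mm across, 7 mm high, fixed on the ear beside pocket a or beside pocket b: it marks the pocket that the blue-capped carrier must go to (the nearer of the two pocket centres, 69 mm away). Origin at its underside.
- grey_mark: Grey round button of the same size on the other ear; it marks the pocket whose carrier stays. Origin at its underside.
- ear_a (a point): Top centre of the ear beside pocket a, 12 mm above the worktop, 69 mm from the centre of pocket a.
- ear_b (a point): Top centre of the ear beside pocket b, 12 mm above the worktop, 69 mm from the centre of pocket b.
- pocket_start (a point): Point on the tray floor at the centre of one of the four 96x96 mm pockets (5 mm above the worktop): where the blue-capped carrier stands at first, diagonally opposite the empty one.
- pocket_empty (a point): Point on the tray floor at the centre of one of the four 96x96 mm pockets (5 mm above the worktop): the one that is empty at first, next to both pocket a and pocket b.
- pocket_a (a point): Point on the tray floor at the centre of one of the four 96x96 mm pockets (5 mm above the worktop): next to the starting and the empty pocket; holds a white-capped carrier at first.
- pocket_b (a point): Point on the tray floor at the centre of one of the four 96x96 mm pockets (5 mm above the worktop): next to the starting and the empty pocket, diagonally opposite pocket a; holds a white-capped carrier at first.
- blue_carrier: Grey plate 84x84x12 mm (corners rounded to 12 mm) with a fixed white jar with a dark blue screw cap, one rigid piece of about 0.28 kg, slippery underneath. Black collar 68 mm across from 12 to 20 mm over the plate's underside; jar at the plate's centre, round body 58 mm across up to 85 mm, cap 54 mm across up to 103 mm. Take it high, round cap and body. Origin: centre of the plate's underside. 
- white_carrier_1: Grey plate 84x84x12 mm (corners rounded to 12 mm) with a fixed white plastic jar with white cap, one rigid piece of about 0.27 kg, slippery underneath. Black collar 62 mm across from 12 to 20 mm over the plate's underside; jar at the plate's centre, round body 52 mm across up to 73 mm, cap 48 mm across up to 89 mm. Take it high, round cap and body. Origin: centre of the plate's underside. One of two alike, in pocket a or b.
- white_carrier_2: Grey plate 84x84x12 mm (corners rounded to 12 mm) with a fixed white plastic jar with white cap, one rigid piece of about 0.27 kg, slippery underneath. Black collar 62 mm across from 12 to 20 mm over the plate's underside; jar at the plate's centre, round body 52 mm across up to 73 mm, cap 48 mm across up to 89 mm. Take it high, round cap and body. Origin: centre of the plate's underside. One of two alike, in pocket a or b.
- spool: Bystander: green spool of white thread, 68 mm across, 30 mm high, loose on the worktop; origin at the centre of its underside.
- tape: Bystander: roll of beige packing tape lying flat, 96 mm across, 48 mm high, loose on the worktop; origin at the centre of its underside.
- tin: Bystander: small empty gold-coloured tin, 64x110x24 mm, loose on the worktop; origin at the centre of its underside.

How it is judged:
On the way:
1. the white carrier from the green-marked pocket stands in the empty pocket (within 15 mm of its centre), the blue and the other white one still in their first pockets (within 15 mm) (((horizontal distance between green_mark and ear_a below 0.03 m and horizontal distance between blue_carrier and pocket_start below 0.015 m and ((horizontal distance between white_carrier_1 and pocket_empty below 0.015 m and horizontal distance between white_carrier_2 and pocket_b below 0.015 m) or (horizontal distance between white_carrier_2 and pocket_empty below 0.015 m and horizontal distance between white_carrier_1 and pocket_b below 0.015 m))) or (horizontal distance between green_mark and ear_b below 0.03 m and horizontal distance between blue_carrier and pocket_start below 0.015 m and ((horizontal distance between white_carrier_1 and pocket_empty below 0.015 m and horizontal distance between white_carrier_2 and pocket_a below 0.015 m) or (horizontal distance between white_carrier_2 and pocket_empty below 0.015 m and horizontal distance between white_carrier_1 and pocket_a below 0.015 m))))), for 0.2 s.
At the end, for the whole second after the job is handed in: Horizontally within 15 mm of the pocket centres: the blue-capped carrier in the green-marked pocket, the white one that stood there in the formerly empty pocket, the other white one in its own pocket; all three flat on the tray floor and at rest (((horizontal distance between green_mark and ear_a below 0.03 m and horizontal distance between blue_carrier and pocket_a below 0.015 m and ((horizontal distance between white_carrier_1 and pocket_empty below 0.015 m and horizontal distance between white_carrier_2 and pocket_b below 0.015 m) or (horizontal distance between white_carrier_2 and pocket_empty below 0.015 m and horizontal distance between white_carrier_1 and pocket_b below 0.015 m))) or (horizontal distance between green_mark and ear_b below 0.03 m and horizontal distance between blue_carrier and pocket_b below 0.015 m and ((horizontal distance between white_carrier_1 and pocket_empty below 0.015 m and horizontal distance between white_carrier_2 and pocket_a below 0.015 m) or (horizontal distance between white_carrier_2 and pocket_empty below 0.015 m and horizontal distance between white_carrier_1 and pocket_a below 0.015 m)))) and linear speed of each of blue_carrier, white_carrier_1, white_carrier_2 below 0.02 m/s and height (world z) of each of blue_carrier, white_carrier_1, white_carrier_2 below 0.012 m); the robot touches nothing.
It fails at once if a carrier is lifted more than 15 mm off the tray floor (height (world z) of any of blue_carrier, white_carrier_1, white_carrier_2 above 0.02 m).
It fails at once if the spool, the tape roll or the tin is shifted by more than 25 mm (distance of any of spool, tape, tin from where it was at the start of the episode above 0.025 m).
It also fails if it takes over 48 s, if anything falls off the work surface, if the arm or the gripper's body presses on something with over 40 N, if the wrist force passes 120 N, or if a joint passes its speed limit or range.

ROBOT

A 7-joint arm with a two-finger parallel gripper is mounted at the origin on a cart in front of the work surface, level with it; the furniture and walls round the work are solid. World frame = base frame: x ahead of the robot, y to its left, z up, the work surface at z = 0. Lengths are in m, angles in rad, forces in N, time in s.
With the tool pointing down it reaches from about 0.4 to 0.85 m from the base axis. Payload 4.5 kg.
Tool frame: the origin (TCP) lies at the very end of the fingers, on their centre line; the grasp point (between the pads) lies 19 mm behind it; y points along the fingers, z is the direction in which the jaws open and shut, and the axes are right-handed (so a half turn about y gives the same grasp; the last joint's range is limited). The gripper opens to 85 mm and grips with 20 to 120 N. Pads are 22 mm wide; open, the fingers measure 114 mm over their backs; the gripper's body (76 mm by 85 mm) begins 54 mm behind the grasp point. The pads swing forward as they close: fully open they stand 13 mm farther back than shut.
Start: joints at [1.348, 0.689, -0.195, 1.565, 0.157, 0.902, -0.215], TCP at [0.159, -0.605, 0.231] pointing down, gripper open.
Joint ranges: [-3.01, 3.01], [-0.46, 2.08], [-1.47, 1.51], [0.13, 2.56], [-1, 4.14], [0.04, 2.09], [-2.66, 2.66]. Speed limits (rad/s): [2.57, 2.57, 3.14, 3.14, 3.14, 3.14, 3.14].

INTERFACE

Orientations are given as [roll, pitch, yaw] about the fixed x, y, z axes, in that order (R = Rz(yaw) Ry(pitch) Rx(roll)).
In Python, from plant import sense, capture, manip gives the robot as it stands.
- The arm moves only by the tool play_rows, never from a script. Its argument "deltas" is a list that holds one entry, the list of rows, each a list of 6 numbers: the shift along the tool's x, y, z in units of 40 mm (1.0 is 40 mm), then the turn, a rotation vector about the tool's x, y, z in units of 8 degrees (1.0 is 8 degrees). A call has 1 to 20 rows; each row shifts and turns the pose as measured when the row begins, along the tool's axes as they then stand; what a row does not reach is not made up. A row lasts 1/10 s, in which the tool goes at most 50 mm and 8.59 degrees, less where a joint would pass 70% of its speed; a pose out of reach is approached as far as the arm can. A call is refused whole if a number of a shift passes 1 or a number of a turn 1, either way. A call with a gripper value outside its range is refused whole. "hand" is the closure, from 0 (fully open) to 1 (shut), set as the call begins (left out, the last holds). The fingers move at their own pace and stop on an object; "squeeze" is the grip in N (left out, the last holds). Time passes only in rows, so rows that do not move let the fingers close. It gives the time, the measured TCP pose, the force and the opening at its end, in the units of the state.
- sense(): the state, without advancing time (a new reading comes with each control period).
- capture(name): name is "scene" or "top" or "wrist"; returns a dict with "image" (480x640x3 uint8, red, green, blue), "range_z" (480x640 float32, m along the optical axis (not along the pixel's ray), 0 where there is no reading), "fx", "fy", "cx", "cy" (pixels), "k1" (the pictures are not rectified: a ray, as slopes to the right and down, at radius r is drawn at 1 + k1 r^2 times it, then the intrinsics apply), "view" (4x4, takes a point from world to camera coordinates). Camera axes: x right, y up, looking along -z (the intrinsics and any distortion apply to the point x, -y, -z); pixel columns grow to the right and rows downward; lengths in m; the calibration is good to about 2 mm. A picture is of the moment at which its call begins.
- manip.sign_off(): hands the job in, once; it reports no verdict.
The state is a dict: "clock": time; "joints": joint angles; "qd": joint speeds; "effort": joint torques, N m; "eef_pos": TCP position; "ee_rot": TCP orientation; "contact_force": force on the tool from outside, world axes, zero at the start; "torque": the same for the moment, N m; "gripper_width": finger opening in m.
Only numpy, scipy, OpenCV 4.12 (cv2) and the standard library are available. Lean on these libraries where they do the work, as an engineer would, in place of code of your own. Each camera call takes 0.05 s, during which the arm holds its last target.

## Working session

There is one attempt and no reset: what is moved stays moved. The work goes in short steps, Python scripts to look and compute and a tool call to move; the robot and the scene stay as the last step left them, time stands still between calls to the robot, and variables do not carry over. Pictures are saved under pics/ and viewed, and the job is handed in when it is done.

Besides the shell and the picture viewer there is one more tool, called in YAML: its name, and indented under it one key for each argument. play_rows: Moves the arm, as the interface text tells. Its arguments: {"type":"object","properties":{"deltas":{"type":"array"},"hand":{"type":"number"},"squeeze":{"type":"number"}},"required":["deltas"]}

```bash
mkdir -p pics; ls
python3 - <<'E'
from plant import sense, capture
import cv2
s=sense()
for k,v in s.items(): print(k,v)
for n in ("scene","top"):
    c=capture(n); cv2.imwrite(f"pics/{n}0.png",c["image"][:,:,::-1]); print(n,c["fx"],c["cx"],c["cy"],c["k1"]); print(c["view"])
E
```

```text
pics
clock 0.0
joints [ 1.34783014  0.68997638 -0.19448491  1.56638616  0.15725956  0.90249718
 -0.21510587]
qd [-0.0003323  -0.00055578  0.00111709 -0.00078516  0.00084012  0.00104408
 -0.00064372]
effort [-2.21307823e-04 -5.39609814e+01 -1.26629233e+00 -1.58545876e+01
  9.18516191e-03  9.61186626e-03 -1.70677200e-06]
eef_pos [ 0.15849452 -0.60387506  0.23047682]
ee_rot [-1.57267360e+00 -1.26223318e-04 -2.88479016e+00]
contact_force [-0.75582072 -0.5205998   0.1562752 ]
torque [-0.02161513  0.01115032  0.0334364 ]
gripper_width 0.0857336596867446
scene 491.47783600800483 319.05942385251086 241.0227805830551 0.03469548336883727
[[ 0.90728721 -0.4204542   0.00694171 -0.55426057]
 [ 0.26749947  0.58980998  0.76195028 -0.15797879]
 [-0.32445948 -0.68945083  0.64759832 -0.92636602]
 [ 0.          0.          0.          1.        ]]
top 536.300820006982 326.3278763685433 238.59016237846987 -0.11235220639168932
[[ 0.02817161 -0.9996011  -0.00200278 -0.04811453]
 [ 0.99425082  0.02781365  0.10340074 -0.59171688]
 [-0.10330379 -0.00490423  0.99463776 -0.89211283]
 [ 0.          0.          0.          1.        ]]
```

View pics/scene0.png

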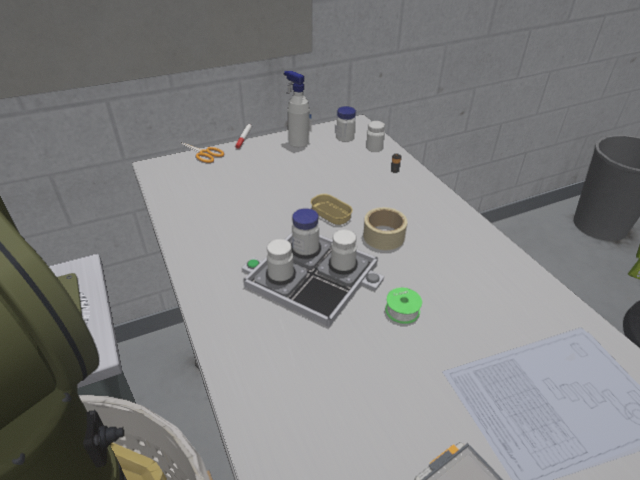

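View pics/top0.png

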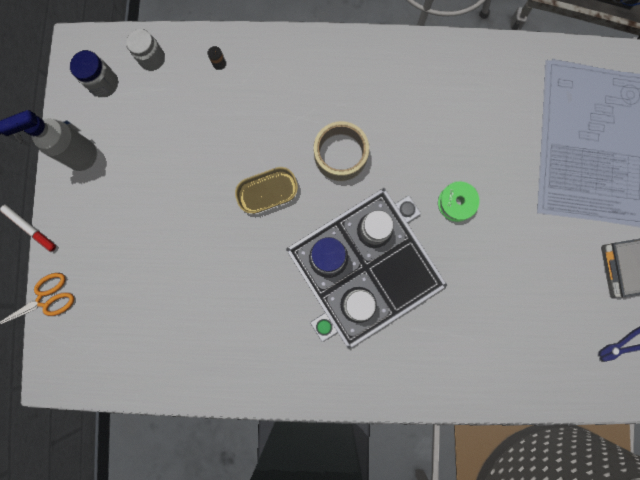

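The top view shows the tray at about (367,268), the blue carrier at (329,256), the green-marked white one at (359,305), the empty pocket at (405,277), the grey mark at (407,208) and the green mark at (324,327). I'll enlarge it to measure.

```bash
python3 - <<'E'
from plant import capture
import cv2
c=capture("top"); im=c["image"][180:360,280:460,::-1]
cv2.imwrite("pics/top_crop.png",cv2.resize(im,(720,720))[:600*720//600][:720] if 0 else cv2.resize(im,(594,594),interpolation=cv2.INTER_CUBIC))
E
cat > h.py <<'E'
import numpy as np, cv2
from plant import sense, capture
from scipy.spatial.transform import Rotation as R
def px2w(c,uv,z):
    K=np.array([[c["fx"],0,c["cx"]],[0,c["fy"],c["cy"]],[0,0,1.]])
    uv=np.array(uv,float).reshape(-1,1,2)
    n=cv2.undistortPoints(uv,K,np.array([c["k1"],0,0,0,0.])).reshape(-1,2)
    V=np.array(c["view"]); Rm=V[:3,:3]; o=-Rm.T@V[:3,3]
    d=np.c_[n[:,0],-n[:,1],-np.ones(len(n))]@Rm
    t=(z-o[2])/d[:,2]
    return o+d*t[:,None]
E
```

```text
(no output)
```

View pics/top_crop.png

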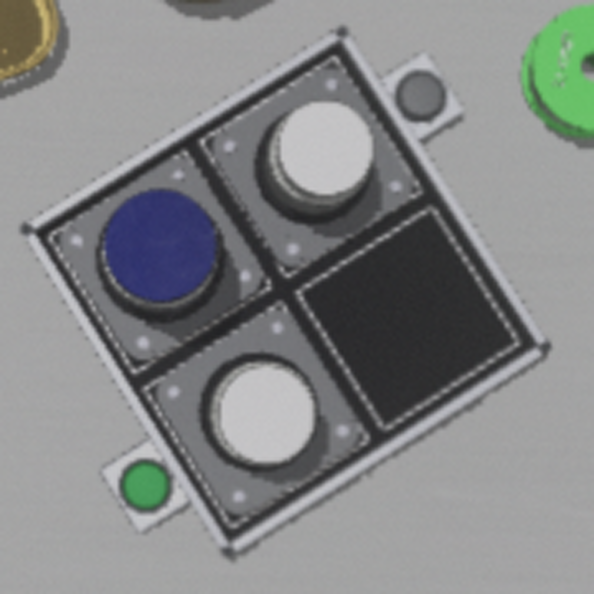

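Run:
```python
from h import *
c=capture("top")
f=lambda L:[(280+(u+.5)/3.3-.5,180+(v+.5)/3.3-.5) for u,v in L]
C=px2w(c,f([(30,230),(342,35),(546,350),(232,550)]),.021)
print("corners",C.round(4)); print("sides",np.linalg.norm(C-np.roll(C,1,0),axis=1)); ctr=C.mean(0); print(ctr)
e1=(C[1]-C[0]+C[2]-C[3]);e1/=np.linalg.norm(e1);e2=(C[3]-C[0]+C[2]-C[1]);e2/=np.linalg.norm(e2)
print("e1",e1,"e2",e2,e1@e2, np.degrees(np.arctan2(e1[1],e1[0])),np.degrees(np.arctan2(e2[1],e2[0])))
P={}
for n,a,b in(("start",-1,-1),("grey",1,-1),("empty",1,1),("green",-1,1)):
    P[n]=ctr+.048*(a*e1+b*e2); print(n,P[n][:2].round(4))
print("blue",px2w(c,f([(161,246)]),.108),"wgreen",px2w(c,f([(265,414)]),.094),"wgrey",px2w(c,f([(324,150)]),.094))
print("greenmark",px2w(c,f([(146,486)]),.019),"grey",px2w(c,f([(420,95)]),.019))
# range check
V=np.array(c["view"])
for uv in f([(161,246),(265,414),(324,150),(420,330)]):
    u,v=map(int,uv); d=c["range_z"][v,u]
    best=min(np.arange(-.05,.2,.0005),key=lambda z:abs(-(V@np.r_[px2w(c,[(u,v)],z)[0],1])[2]-d)); print("z",best)
s=sense(); Rt=R.from_euler('xyz',s["ee_rot"]).as_matrix(); print(Rt.round(3))
```

```text
corners [[ 0.5732  0.0333  0.021 ]
 [ 0.6821 -0.1292  0.021 ]
 [ 0.5175 -0.2395  0.021 ]
 [ 0.4097 -0.0771  0.021 ]]
sides [0.19725108 0.19550786 0.19813634 0.19497172]
[ 0.54563291 -0.10312619  0.021     ]
e1 [ 0.55470543 -0.83204681  0.        ] e2 [-0.82969607 -0.55821539  0.        ] 0.004224420860771863 -56.30957228826303 -146.06753008214676
start [ 0.5588 -0.0364]
grey [ 0.6121 -0.1163]
empty [ 0.5324 -0.1699]
green [ 0.4792 -0.09  ]
blue [[ 0.56025182 -0.03587892  0.108     ]] wgreen [[ 0.48181656 -0.08804846  0.094     ]] wgrey [[ 0.61035021 -0.11394513  0.094     ]]
greenmark [[ 0.44138957 -0.03154846  0.019     ]] grey [[ 0.65124758 -0.17149884  0.019     ]]
z 0.10950000000000014
z 0.09400000000000013
z 0.19950000000000023
z 0.0020000000000000434
[[-0.967 -0.     0.254]
 [-0.254  0.001 -0.967]
 [ 0.    -1.    -0.001]]
```

play_rows:
  deltas:
    - [[0,0,0,0,-0.8,0],[0,0,0,0,-0.8,0],[0,0,0,0,-0.8,0],[-0.5,0,-0.2,0,0,0],[-1,0,-0.45,0,0,0],[-1,0,-0.45,0,0,0],[-1,0,-0.45,0,0,0],[-1,0,-0.45,0,0,0],[-1,0,-0.45,0,0,0],[-1,0,-0.45,0,0,0],[-1,0,-0.45,0,0,0],[-1,0,-0.45,0,0,0],[-0.5,0,-0.2,0,0,0],[0,0,0,0,0,0]]
  hand: 0
  squeeze: 35

```text
clock: 1.6
eef_pos: [0.3703, -0.2572, 0.228]
ee_rot: [-1.571, 0.001, -2.54]
contact_force: [0.6, -0.8, -0.5]
gripper_width: 0.0854
```

```bash
cat >> h.py <<'E'
E1=np.array([.5547,-.832,0]);E2=np.array([-.832,-.5547,0])
# refined frame below
def to(target,jaw):
    s=sense(); Rt=R.from_euler('xyz',s["ee_rot"]).as_matrix(); p=np.array(s["eef_pos"])
    y=np.array([0,0,-1.]); x=np.cross(y,jaw); Rg=np.c_[x,y,jaw]
    print("clk",s["clock"],"pos",p.round(4),"w",round(s["gripper_width"],4),"F",np.array(s["contact_force"]).round(1),"q",np.array(s["joints"]).round(2))
    print("delta units (tool now)",(Rt.T@(np.array(target)-p)/.04).round(2),"(goal axes)",(Rg.T@(np.array(target)-p)/.04).round(2),"turn",(np.degrees(R.from_matrix(Rt.T@Rg).as_rotvec())/8).round(3))
E
python3 -c "
from h import *
to([.4815,-.0885,.2],E1)"
```

```text
clk 1.6 pos [ 0.3703 -0.2572  0.228 ] w 0.0854 F [ 0.6 -0.8 -0.5] q [ 0.68  0.48 -0.26  2.07  0.21  0.61 -0.69]
delta units (tool now) [-4.68  0.7  -1.9 ] (goal axes) [-4.65  0.7  -1.97] turn [ 0.003  0.096 -0.005]
```

play_rows:
  deltas:
    - [[-0.8,0,-0.35,0,0.1,0],[-0.8,0,-0.35,0,0,0],[-0.8,0,-0.35,0,0,0],[-0.8,0,-0.35,0,0,0],[-0.8,0.2,-0.35,0,0,0],[-0.5,0.3,-0.2,0,0,0],[-0.2,0.2,-0.1,0,0,0],[0,0,0,0,0,0]]

```text
clock: 2.4
eef_pos: [0.4837, -0.0895, 0.1981]
ee_rot: [-1.567, -0.003, -2.57]
contact_force: [-0.4, -0.1, 1.4]
gripper_width: 0.0855
```

```bash
python3 -c "
from h import *
to([.4815,-.0885,.055],E1)
c=capture('wrist');cv2.imwrite('pics/w1.png',c['image'][:,:,::-1])
c=capture('top');cv2.imwrite('pics/t1.png',c['image'][:,:,::-1])"
```

```text
clk 2.4 pos [ 0.4837 -0.0895  0.1981] w 0.0855 F [-0.4 -0.1  1.4] q [ 0.21  0.57 -0.2   2.    0.2   0.59 -1.12]
delta units (tool now) [ 0.02  3.58 -0.06] (goal axes) [ 0.03  3.58 -0.05] turn [-0.027 -0.116  0.024]
```

View pics/w1.png

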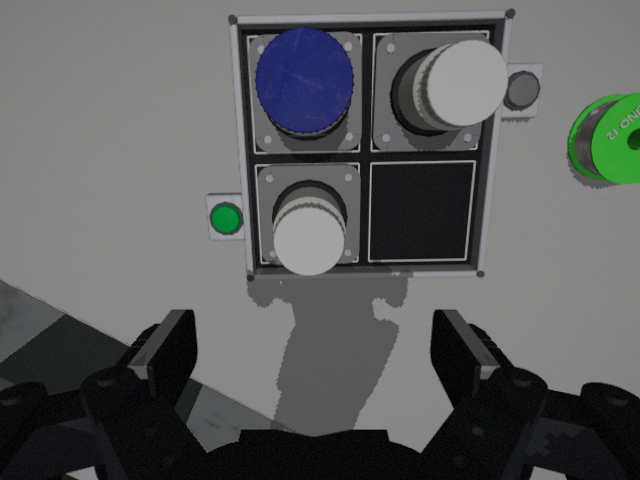

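View pics/t1.png

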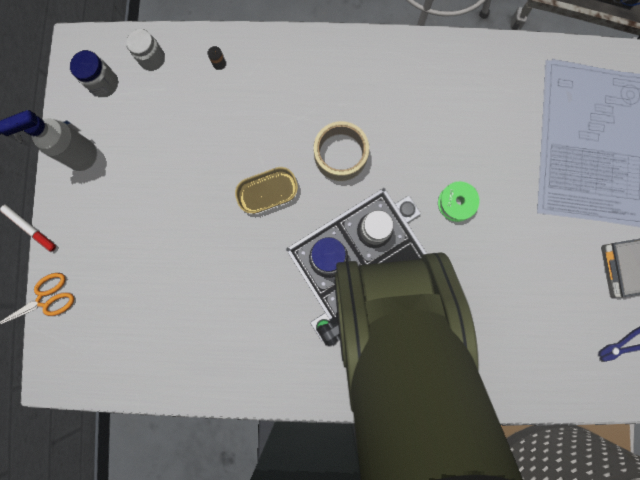

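The wrist view shows the white cap (310,240) centred between the pads (195 and 432). Going down.

play_rows:
  deltas:
    - [[0,0.6,-0.05,0,-0.1,0],[0,0.8,0,0,0,0],[0,0.8,0,0,0,0],[0,0.6,0,0,0,0],[0,0.4,0,0,0,0],[0,0.2,0,0,0,0],[0,0,0,0,0,0]]

```text
clock: 3.2
eef_pos: [0.4806, -0.1061, 0.0632]
ee_rot: [-1.555, -0.004, -2.579]
contact_force: [-0.7, -0.2, 1.1]
gripper_width: 0.0858
```

```bash
python3 -c "
from h import *
to([.4815,-.0885,.055],E1)
c=capture('wrist');cv2.imwrite('pics/w2.png',c['image'][:,:,::-1])"
```

```text
clk 3.2 pos [ 0.4806 -0.1061  0.0632] w 0.0858 F [-0.7 -0.2  1.1] q [ 0.16  0.81 -0.07  2.1   0.3   0.23 -1.19]
delta units (tool now) [-0.25  0.2  -0.36] (goal axes) [-0.26  0.2  -0.35] turn [-0.112 -0.18   0.028]
```

View pics/w2.png

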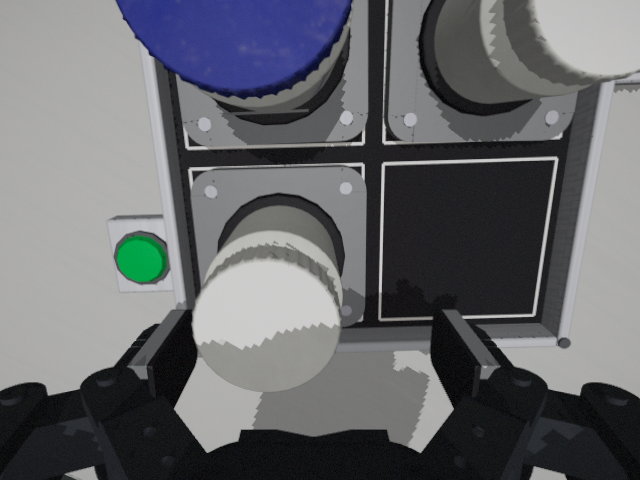

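The tool drifted 16 mm along +e1 on the way down; the cap is at (268,320) against pads at 195 and 432. I'll correct gently before going lower.

play_rows:
  deltas:
    - [[-0.1,-0.1,-0.15,-0.1,-0.1,0],[-0.1,0,-0.15,-0.05,-0.1,0],[-0.1,0,-0.1,0,0,0],[0,0,0,0,0,0]]

```text
clock: 3.65
eef_pos: [0.4844, -0.0852, 0.0712]
ee_rot: [-1.574, 0.002, -2.55]
contact_force: [-0.3, 0.6, -0.5]
gripper_width: 0.0852
```

```bash
python3 -c "
from h import *
to([.4815,-.0885,.055],E1)"
```

```text
clk 3.65 pos [ 0.4844 -0.0852  0.0712] w 0.0852 F [-0.3  0.6 -0.5] q [ 0.15  0.8  -0.11  2.09  0.29  0.27 -1.19]
delta units (tool now) [0.11 0.41 0.03] (goal axes) [0.11 0.41 0.03] turn [ 0.021  0.028 -0.013]
```

play_rows:
  deltas:
    - [[0.1,0.15,0,0,0,0],[0,0.15,0,0,0,0],[0,0.15,0,0,0,0],[0,0,0,0,0,0]]

```text
clock: 4.05
eef_pos: [0.4807, -0.0873, 0.0519]
ee_rot: [-1.573, 0.002, -2.549]
contact_force: [0.0, 0.2, 0.3]
gripper_width: 0.0857
```

```bash
python3 -c "
from h import *
to([.4815,-.0885,.053],E1)
c=capture('wrist');cv2.imwrite('pics/w3.png',c['image'][:,:,::-1])"
```

```text
clk 4.05 pos [ 0.4807 -0.0873  0.0519] w 0.0857 F [0.  0.2 0.3] q [ 0.14  0.84 -0.09  2.1   0.3   0.21 -1.19]
delta units (tool now) [-0.   -0.03  0.03] (goal axes) [-0.   -0.03  0.03] turn [ 0.018  0.034 -0.012]
```

View pics/w3.png

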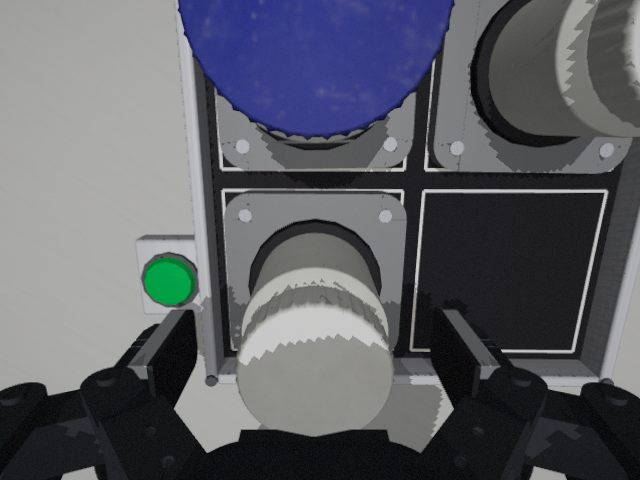

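The jar at (315,350) is centred between the pads (195, 432). Closing.

play_rows:
  deltas:
    - [[0,0,0,0,0,0],[0,0,0,0,0,0],[0,0,0,0,0,0],[0,0,0,0,0,0],[0,0,0,0,0,0],[0,0,0,0,0,0],[0,0,0,0,0,0],[0,0,0,0,0,0]]
  hand: 1
  squeeze: 35

```text
clock: 4.9
eef_pos: [0.4808, -0.0875, 0.0524]
ee_rot: [-1.573, 0.002, -2.549]
contact_force: [-0.3, 0.3, -0.3]
gripper_width: 0.0495
```

```bash
python3 -c "
from h import *
to([.5324,-.1699,.053],E1)
c=capture('wrist');cv2.imwrite('pics/w4.png',c['image'][:,:,::-1])"
```

```text
clk 4.9 pos [ 0.4808 -0.0875  0.0524] w 0.0495 F [-0.3  0.3 -0.3] q [ 0.14  0.84 -0.09  2.1   0.3   0.21 -1.19]
delta units (tool now) [ 0.08 -0.02  2.43] (goal axes) [ 0.07 -0.01  2.43] turn [ 0.016  0.031 -0.014]
```

View pics/w4.png

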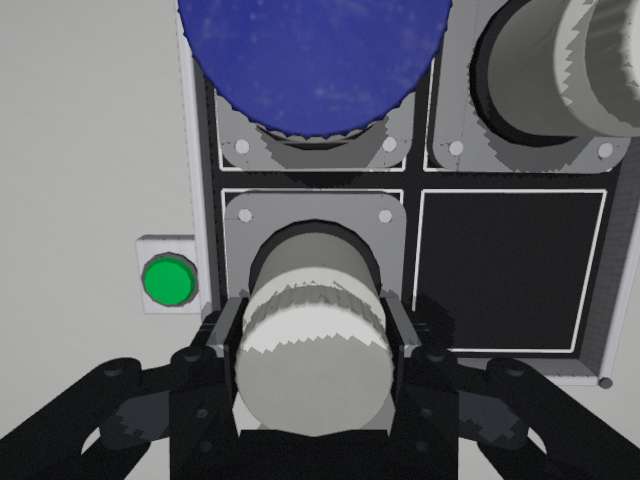

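play_rows:
  deltas:
    - [[0,0,0.1,0,0,0],[0.02,0,0.15,0,0,0],[0.02,0,0.2,0,0,0],[0.02,0,0.2,0,0,0],[0,0,0.1,0,0,0]]

```text
clock: 5.45
eef_pos: [0.4965, -0.1156, 0.0524]
ee_rot: [-1.574, 0.001, -2.549]
contact_force: [-0.4, 0.2, -0.4]
gripper_width: 0.0495
```

```bash
python3 -c "
from h import *
to([.5324,-.1699,.053],E1)"
```

```text
clk 5.45 pos [ 0.4965 -0.1156  0.0524] w 0.0495 F [-0.4  0.2 -0.4] q [ 0.21  0.85 -0.12  2.04  0.31  0.27 -1.15]
delta units (tool now) [ 0.01 -0.02  1.63] (goal axes) [ 0.01 -0.02  1.63] turn [ 0.019  0.035 -0.01 ]
```

play_rows:
  deltas:
    - [[0,0,0.15,0,0,0],[0,0,0.25,0,0,0],[0,0,0.3,0,0,0],[0,0,0.3,0,0.03,0],[0,0,0.3,0,0,0],[0,0,0.2,0,0,0],[0,0,0.1,0,0,0],[0,0,0,0,0,0]]

```text
clock: 6.25
eef_pos: [0.5341, -0.1729, 0.0524]
ee_rot: [-1.577, 0.001, -2.554]
contact_force: [-1.9, 0.4, 1.5]
gripper_width: 0.0492
```

```bash
python3 -c "
from h import *
to([.5324,-.1699,.053],E1)
c=capture('wrist');cv2.imwrite('pics/w5.png',c['image'][:,:,::-1])"
```

```text
clk 6.25 pos [ 0.5341 -0.1729  0.0524] w 0.0492 F [-1.9  0.4  1.5] q [ 0.33  0.88 -0.17  1.88  0.32  0.41 -1.06]
delta units (tool now) [-0.01 -0.01 -0.09] (goal axes) [-0.01 -0.02 -0.09] turn [ 0.048 -0.005 -0.004]
```

View pics/w5.png

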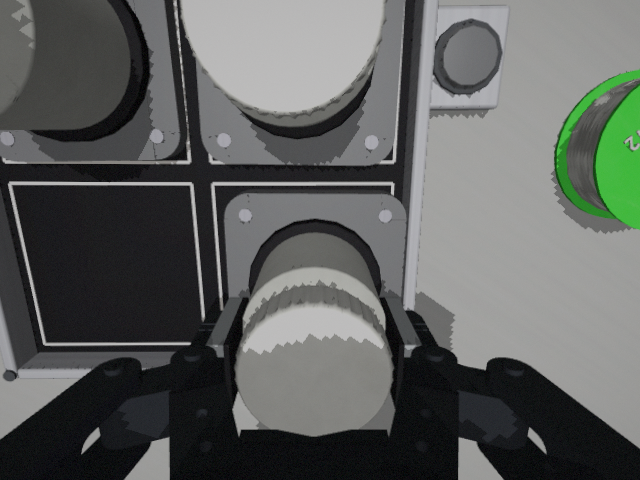

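The carrier is in the pocket, but its plate (225–406) sits about 5 mm right of the outline (213–393). I'll shift it back slightly, then open and rise.

play_rows:
  deltas:
    - [[0,0,-0.07,0,0,0],[0,0,-0.06,0,0,0],[0,0,0,0,0,0]]

```text
clock: 6.6
eef_pos: [0.5317, -0.1694, 0.0524]
ee_rot: [-1.575, 0.001, -2.555]
contact_force: [-1.4, 0.2, 1.5]
gripper_width: 0.0499
```

play_rows:
  deltas:
    - [[0,0,0,0,0,0],[0,0,0,0,0,0],[0,0,0,0,0,0],[0,0,0,0,0,0],[0,0,0,0,0,0],[0,0,0,0,0,0]]
  hand: 0

```text
clock: 7.2
eef_pos: [0.5319, -0.1697, 0.0523]
ee_rot: [-1.574, 0.001, -2.555]
contact_force: [-0.5, -0.3, -0.2]
gripper_width: 0.0854
```

```bash
python3 -c "
from h import *
to([.5324,-.1699,.15],E1)
c=capture('wrist');cv2.imwrite('pics/w6.png',c['image'][:,:,::-1])"
```

```text
clk 7.2 pos [ 0.5319 -0.1697  0.0523] w 0.0854 F [-0.5 -0.3 -0.2] q [ 0.33  0.88 -0.17  1.89  0.32  0.4  -1.06]
delta units (tool now) [-0.01 -2.44  0.  ] (goal axes) [-0.01 -2.44  0.01] turn [ 0.024 -0.01  -0.007]
```

View pics/w6.png

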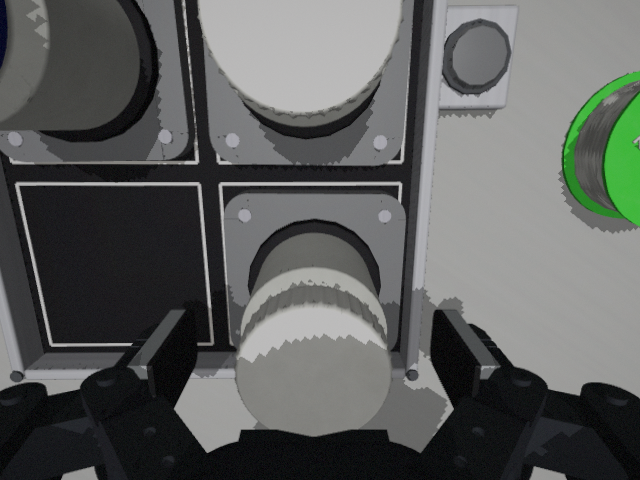

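White carrier centred (plate 225–406 against outline 220–402). Rise and turn the jaws by 90° for the blue one.

play_rows:
  deltas:
    - [[0,-0.3,0,0,0,0],[0,-0.6,0,0,0,0],[0,-0.8,0,0,0,0],[0,-0.8,0,0,0,0],[0,-0.8,0,0,0,0],[0,-0.4,0,0,0,0],[0,0,0,0,-0.9,0],[0,0,0,0,-0.9,0],[0,0,0,0,-0.9,0],[0,0,0,0,-0.9,0],[0,0,0,0,-0.9,0],[0,0,0,0,-0.9,0],[0,0,0,0,-0.9,0],[0,0,0,0,-0.9,0],[0,0,0,0,-0.9,0],[0,0,0,0,-0.9,0],[0,0,0,0,-0.9,0],[0,0,0,0,-0.9,0],[0,0,0,0,0,0]]

```text
clock: 9.15
eef_pos: [0.5302, -0.1731, 0.2238]
ee_rot: [-1.569, -0.012, -0.986]
contact_force: [-0.1, 1.1, -1.1]
gripper_width: 0.0854
```

```bash
python3 -c "
from h import *
to([.5595,-.036,.19],-E2)
c=capture('top');cv2.imwrite('pics/t2.png',c['image'][:,:,::-1])"
```

```text
clk 9.15 pos [ 0.5302 -0.1731  0.2238] w 0.0854 F [-0.1  1.1 -1.1] q [ 0.65  0.69 -0.73  1.77  0.58  0.9   0.25]
delta units (tool now) [-2.46  0.82  2.5 ] (goal axes) [-2.45  0.85  2.51] turn [-0.012 -0.026  0.086]
```

View pics/t2.png

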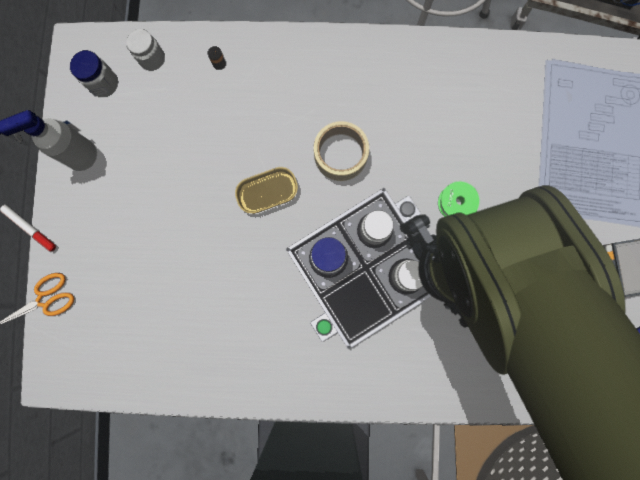

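The white carrier is in the formerly empty pocket (408,275) and blue is still at (329,256). Moving above the blue one.

play_rows:
  deltas:
    - [[-0.4,0,0.4,0,0,0.05],[-0.6,0,0.6,0,0,0.04],[-0.6,0.2,0.6,0,0,0],[-0.5,0.3,0.5,0,0,0],[-0.3,0.3,0.3,0,0,0],[-0.1,0,0.1,0,0,0],[0,0,0,0,0,0]]

```text
clock: 9.9
eef_pos: [0.5615, -0.0333, 0.1937]
ee_rot: [-1.569, -0.005, -1.016]
contact_force: [0.2, -0.4, 0.5]
gripper_width: 0.0851
```

```bash
python3 -c "
from h import *
to([.5595,-.036,.065],-E2)
c=capture('wrist');cv2.imwrite('pics/w7.png',c['image'][:,:,::-1])"
```

```text
clk 9.9 pos [ 0.5615 -0.0333  0.1937] w 0.0851 F [ 0.2 -0.4  0.5] q [ 0.37  0.73 -0.68  1.79  0.6   0.84 -0.04]
delta units (tool now) [ 0.01  3.22 -0.09] (goal axes) [ 0.03  3.22 -0.08] turn [-0.013 -0.236  0.038]
```

View pics/w7.png

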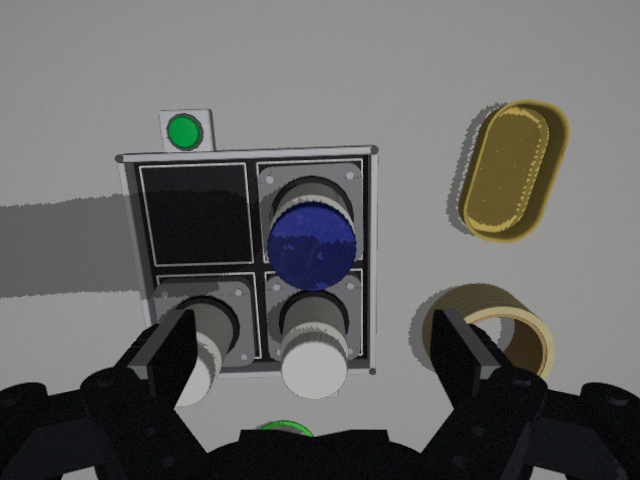

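Blue cap (312,245) is centred between the pads. Descending in moderate steps, squaring the turn.

play_rows:
  deltas:
    - [[0,0.4,-0.08,0,-0.12,0.03],[0,0.5,0,0,-0.12,0],[0,0.5,0,0,0,0],[0,0.3,0,0,0,0],[0,0,0,0,0,0]]

```text
clock: 10.45
eef_pos: [0.5605, -0.0451, 0.1272]
ee_rot: [-1.568, -0.01, -0.997]
contact_force: [-0.7, 1.0, -0.0]
gripper_width: 0.0851
```

```bash
python3 -c "
from h import *
to([.5595,-.036,.065],-E2)"
```

```text
clk 10.45 pos [ 0.5605 -0.0451  0.1272] w 0.0851 F [-0.7  1.  -0. ] q [ 0.34  0.81 -0.6   1.85  0.7   0.7  -0.1 ]
delta units (tool now) [-0.22  1.55  0.1 ] (goal axes) [-0.2   1.55  0.11] turn [-0.018 -0.103  0.071]
```

play_rows:
  deltas:
    - [[-0.1,0,0.05,0,-0.05,0.04],[-0.1,0.1,0.05,0,-0.05,0.03],[0,0.2,0,0,0,0],[0,0.2,0,0,0,0],[0,0.2,0,0,0,0],[0,0.15,0,0,0,0],[0,0,0,0,0,0]]

```text
clock: 11.15
eef_pos: [0.5614, -0.0363, 0.0929]
ee_rot: [-1.565, -0.002, -0.984]
contact_force: [0.2, 0.7, 0.4]
gripper_width: 0.0855
```

```bash
python3 -c "
from h import *
to([.5595,-.036,.065],-E2)"
```

```text
clk 11.15 pos [ 0.5614 -0.0363  0.0929] w 0.0855 F [0.2 0.7 0.4] q [ 0.31  0.86 -0.57  1.86  0.75  0.64 -0.14]
delta units (tool now) [-0.03  0.7  -0.04] (goal axes) [-0.03  0.7  -0.03] turn [-0.042 -0.011  0.014]
```

play_rows:
  deltas:
    - [[-0.03,0.15,-0.03,-0.04,0,0],[0,0.15,0,0,0,0],[0,0.15,0,0,0,0],[0,0.15,0,0,0,0],[0,0.1,0,0,0,0],[0,0,0,0,0,0]]

```text
clock: 11.75
eef_pos: [0.5596, -0.0359, 0.0622]
ee_rot: [-1.571, -0.002, -0.984]
contact_force: [-0.3, 0.0, -0.0]
gripper_width: 0.0854
```

```bash
python3 -c "
from h import *
to([.5595,-.036,.065],-E2)
c=capture('wrist');cv2.imwrite('pics/w8.png',c['image'][:,:,::-1])"
```

```text
clk 11.75 pos [ 0.5596 -0.0359  0.0622] w 0.0854 F [-0.3  0.  -0. ] q [ 0.28  0.91 -0.52  1.87  0.8   0.58 -0.18]
delta units (tool now) [ 0.   -0.07 -0.  ] (goal axes) [ 0.   -0.07 -0.  ] turn [ 0.003 -0.01   0.013]
```

View pics/w8.png

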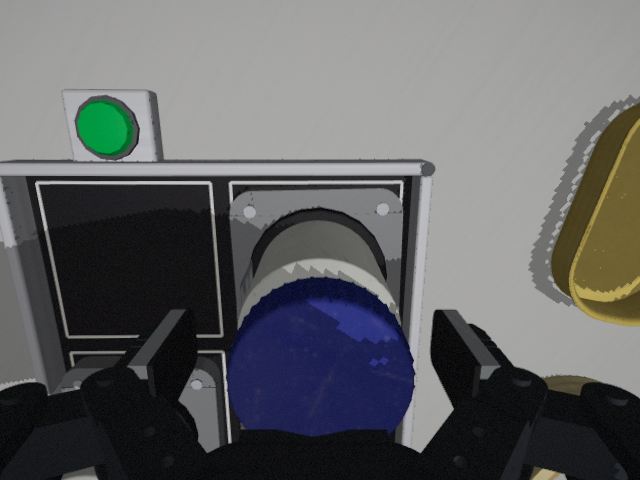

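Blue cap (320,360) lies between the pads (195, 432). Closing.

play_rows:
  deltas:
    - [[0,0,0,0,0,0],[0,0,0,0,0,0],[0,0,0,0,0,0],[0,0,0,0,0,0],[0,0,0,0,0,0],[0,0,0,0,0,0],[0,0,0,0,0,0]]
  hand: 1
  squeeze: 35

```text
clock: 12.5
eef_pos: [0.5602, -0.0358, 0.0632]
ee_rot: [-1.569, -0.002, -0.984]
contact_force: [-0.3, 0.1, -0.2]
gripper_width: 0.0561
```

```bash
python3 -c "
from h import *
to([.4795,-.09,.062],-E2)"
```

```text
clk 12.5 pos [ 0.5602 -0.0358  0.0632] w 0.0561 F [-0.3  0.1 -0.2] q [ 0.28  0.91 -0.52  1.87  0.8   0.58 -0.18]
delta units (tool now) [ 0.01  0.03 -2.43] (goal axes) [ 0.01  0.03 -2.43] turn [-0.01  -0.012  0.018]
```

play_rows:
  deltas:
    - [[0,0,-0.1,0,0,0],[0,0,-0.15,0,0,0],[0,0,-0.2,0,0,0],[0,0,-0.2,0,0,0],[0,0,-0.2,0,0,0],[0,0,-0.2,0,0,0],[0,0,-0.1,0,0,0]]

```text
clock: 13.2
eef_pos: [0.5185, -0.0636, 0.0632]
ee_rot: [-1.569, -0.002, -0.985]
contact_force: [-0.1, 0.3, -2.1]
gripper_width: 0.0558
```

```bash
python3 -c "
from h import *
to([.4795,-.09,.062],-E2)"
```

```text
clk 13.2 pos [ 0.5185 -0.0636  0.0632] w 0.0558 F [-0.1  0.3 -2.1] q [ 0.32  0.87 -0.48  1.99  0.86  0.49 -0.21]
delta units (tool now) [ 0.01  0.03 -1.18] (goal axes) [ 0.01  0.03 -1.18] turn [-0.01  -0.015  0.018]
```

play_rows:
  deltas:
    - [[0,0,-0.15,0,0,0],[0,0,-0.2,0,0,0],[0,0,-0.2,0,0,0],[0,0,-0.2,0,0,0],[0,0,-0.2,0,0,0],[0,0,-0.15,0,0,0],[0,0,-0.05,0,0,0],[0,0,0,0,0,0]]

```text
clock: 14.0
eef_pos: [0.4765, -0.0915, 0.0632]
ee_rot: [-1.569, -0.002, -0.986]
contact_force: [1.9, 0.3, -1.8]
gripper_width: 0.056
```

```bash
python3 -c "
from h import *
to([.4795,-.09,.062],-E2)
c=capture('wrist');cv2.imwrite('pics/w9.png',c['image'][:,:,::-1])"
```

```text
clk 14.0 pos [ 0.4765 -0.0915  0.0632] w 0.056 F [ 1.9  0.3 -1.8] q [ 0.35  0.84 -0.42  2.1   0.93  0.39 -0.25]
delta units (tool now) [0.01 0.03 0.08] (goal axes) [0.01 0.03 0.08] turn [-0.015 -0.02   0.017]
```

View pics/w9.png

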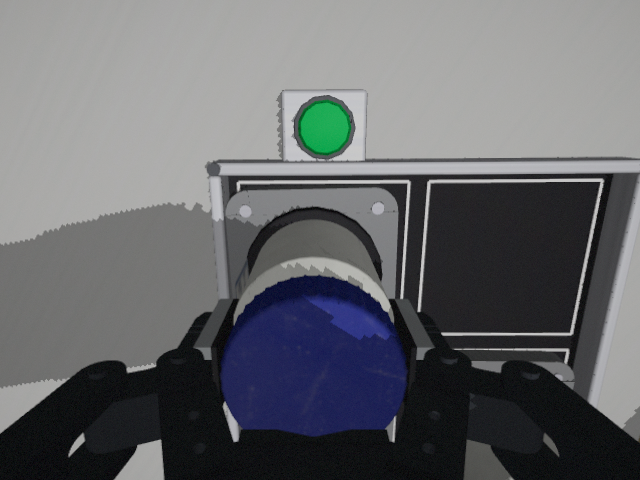

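Plate (226–397) is about 5–6 mm left of the outline (237–410). Nudge back, release and rise.

play_rows:
  deltas:
    - [[0,0,0.07,0,0,0],[0,0,0.06,0,0,0],[0,0,0,0,0,0]]

```text
clock: 14.35
eef_pos: [0.4814, -0.0883, 0.0632]
ee_rot: [-1.57, -0.003, -0.985]
contact_force: [0.3, 0.0, -0.8]
gripper_width: 0.0563
```

play_rows:
  deltas:
    - [[0,0,0,0,0,0],[0,0,0,0,0,0],[0,0,0,0,0,0],[0,0,0,0,0,0],[0,0,0,0,0,0],[0,0,0,0,0,0]]
  hand: 0

```text
clock: 14.95
eef_pos: [0.4821, -0.0879, 0.0635]
ee_rot: [-1.568, -0.003, -0.985]
contact_force: [0.5, 0.3, -0.6]
gripper_width: 0.0856
```

```bash
python3 -c "
from h import *
to([.4795,-.09,.2],-E2)
c=capture('wrist');cv2.imwrite('pics/w10.png',c['image'][:,:,::-1])"
```

```text
clk 14.95 pos [ 0.4821 -0.0879  0.0635] w 0.0856 F [ 0.5  0.3 -0.6] q [ 0.35  0.84 -0.43  2.09  0.92  0.41 -0.24]
delta units (tool now) [ 0.02 -3.41 -0.08] (goal axes) [ 0.01 -3.41 -0.08] turn [-0.017 -0.013  0.022]
```

View pics/w10.png

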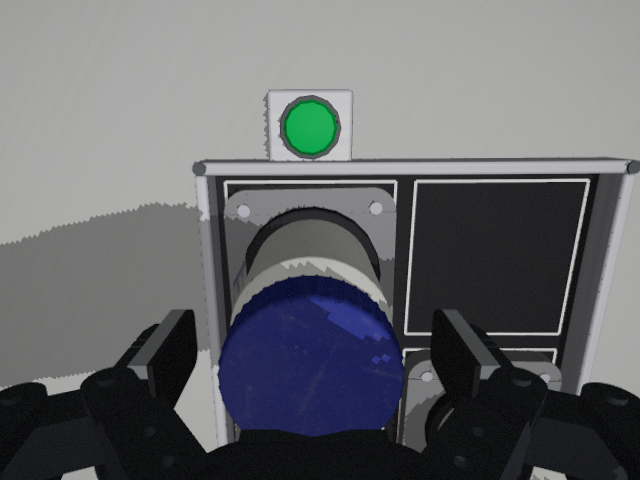

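The plate matches the pocket outline. Rise gently, then clear the view.

play_rows:
  deltas:
    - [[0,-0.15,0,0,0,0],[0,-0.2,0,0,0,0],[0,-0.2,0,0,0,0],[0,-0.2,0,0,0,0],[0,-0.2,0,0,0,0],[0,-0.3,0,0,0,0],[0,-0.4,0,0,0,0],[0,-0.6,0,0,0,0],[0,-0.8,0,0,0,0],[0,-0.8,0,0,0,0],[0.5,-0.2,0,0,0,0],[0.7,0,0,0,0,0],[0.7,0,0.3,0,0,0],[0.7,0,0.3,0,0,0],[0.7,0,0.3,0,0,0],[0.7,0,0.3,0,0,0],[0.7,0,0,0,0,0],[0.3,0,0,0,0,0],[0,0,0,0,0,0]]

```text
clock: 16.9
eef_pos: [0.6341, -0.2311, 0.2455]
ee_rot: [-1.566, -0.002, -0.979]
contact_force: [-0.1, 0.2, -0.6]
gripper_width: 0.0853
```

```bash
python3 -c "
from h import *
to([.4795,-.09,.2],-E2)
c=capture('top');cv2.imwrite('pics/t3.png',c['image'][:,:,::-1])
cv2.imwrite('pics/t3c.png',cv2.resize(c['image'][180:360,280:460,::-1],(594,594),interpolation=cv2.INTER_CUBIC))"
```

```text
clk 16.9 pos [ 0.6341 -0.2311  0.2455] w 0.0853 F [-0.1  0.2 -0.6] q [ 0.63  0.82 -0.73  1.37  0.56  1.15  0.43]
delta units (tool now) [-5.09  1.12 -1.25] (goal axes) [-5.08  1.14 -1.26] turn [-0.038  0.026  0.017]
```

View pics/t3c.png

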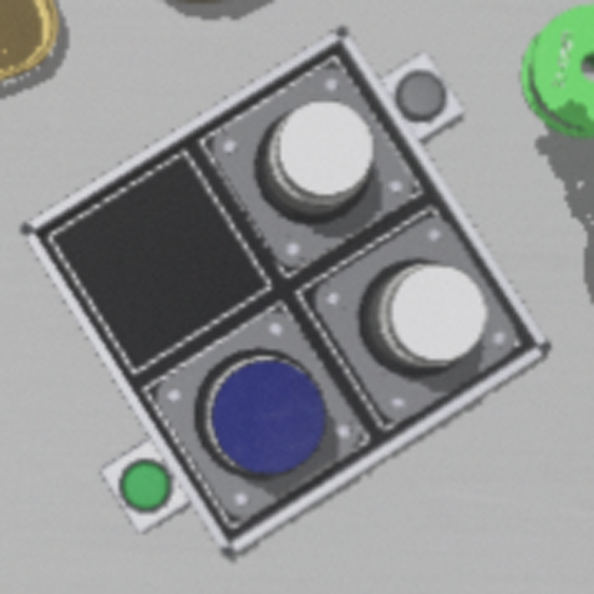

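View pics/t3.png

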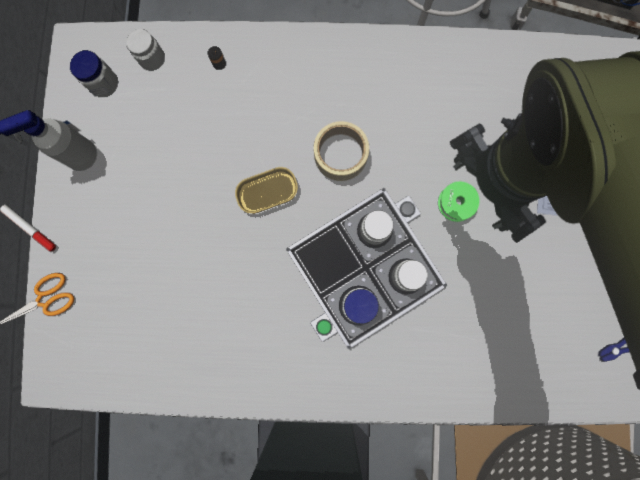

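All three carriers sit inside their outlines: blue cap at (269,416) in the crop, whites at (437,313) and (324,150). Spool, tape and tin are unmoved. Checking the numbers, then handing in.

```bash
python3 - <<'E'
from h import *
from plant import manip
c=capture("top")
f=lambda L:[(280+(u+.5)/3.3-.5,180+(v+.5)/3.3-.5) for u,v in L]
for n,uv,z,t in (("blue",(269,416),.108,(.4792,-.09)),("white moved",(437,313),.094,(.5324,-.1699)),("white stay",(324,150),.094,(.6121,-.1163))):
    p=px2w(c,f([uv]),z)[0]; print(n,p.round(4),"off mm",1000*np.linalg.norm(p[:2]-t))
E
python3 -c "
from plant import manip
print(manip.sign_off())"
```

```text
blue [ 0.4812 -0.0891  0.108 ] off mm 2.1745655452420616
white moved [ 0.5325 -0.1702  0.094 ] off mm 0.30088499077704023
white stay [ 0.6104 -0.1139  0.094 ] off mm 2.933795572907143
the job is handed in; nothing more can be done
None
```

I slid the white carrier from the green mark into the empty pocket, then slid the blue carrier into the green-marked pocket, and handed the job in at about 17 s of the 48 s allowed.

- **Positions:** in the last top picture the blue carrier is about 2 mm from its pocket centre. The moved white one is about 0.3 mm off and the other white one about 3 mm off, all within the 15 mm limit.
- **Height:** I kept the tool height constant while sliding, and the carriers appeared flat. I did not measure their height directly.
- **Surroundings:** spool, tape and tin showed no shift, judged by eye. The gripper was open and clear, and the force readings I took stayed around 2 N or less.
- **What went wrong on the way:** the arm drifted sideways on both descents, 16 mm above the white carrier and 9 mm above the blue one. I corrected both before gripping. Each carrier also ended its slide about 5 mm too far, so I nudged it back before release.
- **A reading that disagreed:** in the first range check, the depth at the grey-side white cap read 0.20 m instead of 0.094 m. I left it unexplained, because that carrier was not handled and its position from the picture fitted its pocket.

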